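Fit the feed roller on the studs of the drive hub

ROBOT

A 7-joint arm with a two-finger parallel gripper is mounted at the origin on the work surface. World frame = base frame: x ahead of the robot, y to its left, z up, the work surface at z = 0. Lengths are in m, angles in rad, forces in N, time in s.
With the tool pointing down it reaches from about 0.425 to 0.925 m from the base axis. Payload 6.8 kg.
Tool frame: the origin (TCP) lies midway between the tips of the shut fingers; the grasp point (between the pads) lies 19 mm behind it; y points along the fingers, z is the direction in which the jaws open and shut, and the axes are right-handed (so a half turn about y gives the same grasp; the last joint's range is limited). The gripper opens to 85 mm and grips with 20 to 120 N. Pads are 22 mm wide; open, the fingers measure 114 mm over their backs; the gripper's body (76 mm by 85 mm) begins 54 mm behind the grasp point. The pads swing forward as they close: fully open they stand 13 mm farther back than shut.
Start: joints at [1.17, 0.477, 0.022, 1.555, -0.011, 1.109, -0.083], TCP at [0.195, -0.646, 0.195] pointing down, gripper open.
Joint ranges: [-2.96, 2.96], [-0.34, 2.1], [-1.41, 1.46], [0.24, 2.44], [-1.37, 4.51], [0.17, 1.92], [-2.96, 2.96]. Speed limits (rad/s): [2.39, 2.39, 3.14, 3.14, 3.14, 3.14, 3.14].

INTERFACE

Orientations are given as a unit quaternion [w, x, y, z].
In Python, from station import bot gives the robot as it stands. The module is installed in compiled form; this text tells all that it offers.
- The arm moves only by the shell command python3 -m crank 'ROWS' [FORCE]. ROWS is JSON, a list of rows, each an object with "linear": the shift along the tool's x, y, z in m, a list of three; "dr": the turn, a rotation vector about the tool's x, y, z in degrees, a list of three; "hand": the gripper command: -1 is shut, 1 is fully open, values between are in proportion. A call has 1 to 10 rows; each row is the pose to reach, as a shift and turn from the pose commanded when the call began, along the tool's axes at that moment; what a row does not reach only later rows make up. A row lasts 1/12 s, in which the tool goes at most 41.7 mm and 7.16 degrees, less where a joint would pass 70% of its speed; a pose out of reach is approached as far as the arm can. A call with a gripper value outside its range is refused whole. The fingers move at their own pace and stop on an object; FORCE is the grip in N (left out, the last holds). Time passes only in rows, so rows that repeat a pose let the fingers close. It gives the time, the measured TCP pose, the force and the opening at its end, in the units of the state.
- bot.get_obs(): the state, without advancing time (a new reading comes with each control period).
- bot.read_camera(name): name is "scene" or "top"; returns the picture (400x640x3 uint8, blue, green, red); there is no depth.
- bot.camera_params(name): a dict with "K" (3x3 intrinsics, pixels), "R" (3x3) and "t" (3): a world point X has camera coordinates R X + t. Camera axes: x right, y down, z forward; pixel columns grow to the right and rows downward; lengths in m; the calibration is good to about 2 mm. A picture is of the moment at which its call begins. camera_params takes no time and is no camera call.
- bot.hand_in(): hands the job in, once; it reports no verdict.
Trained networks look in the newest picture that a camera, given by its name, has taken for a name from the list of things; names that differ only in an ending like _2 or _b are one class to them, and where a whole thing is asked for, a point or a joint stands for the part that bears it (a point fixed in the world has none). Each returns a list of dicts, best first, with "score" (0 to 1); they miss things now and then, are a little off and sometimes report something else, mostly with a low value. They report only what shows in the picture. A call takes as long as a camera call. They do not tell look-alikes from the thing itself.
- bot.search_frame(camera, target): "extent" ([left, top, right, bottom] in pixels, round what is visible of it).
- bot.cut_out(camera, target): "pixels" (400x640 bool, what is visible of it) and "extent" ([left, top, right, bottom] in pixels, round what is visible of it).
- bot.place_of(camera, target): "xy" ([column, row] in pixels: a listed point, or the origin of a listed thing).
The state is a dict: "t": time; "q": joint angles; "joint_vel": joint speeds; "joint_torque": joint torques, N m; "eef_pos": TCP position; "tool_rot": TCP orientation; "contact_force": force on the tool from outside, world axes, zero at the start; "torque": the same for the moment, N m; "gripper_width": opening from 0.0 (shut) to 1.0 (fully open).
Only numpy, scipy, OpenCV 4.12 (cv2) and the standard library are available. Lean on these libraries where they do the work, as an engineer would, in place of code of your own. Each camera call takes 0.05 s, during which the arm holds its last target. There are 200 camera calls.

TASK

Take the cream feed roller with the square flange from the rubber mat, lower it over the spindle of the drive hub, turn it until all four holes find the four studs, and slide it fully home so that its flange lies flush on the hub disc; then let go. Feel your way: never bear on the drive with more than about 6 kg (60 N), and leave the other parts on the table where they are.

Things in the scene. Friction and masses are not known exactly. Their poses are not given: they have to be found in the camera images.
- roller: Part to fit, 280-520 g: bare aluminium flange 84 x 84 x 8 mm with a cream roller (46 mm diameter, 70 mm tall, grip it here) on its middle. A 20 mm bore runs up through both; four 10 mm through holes at (+-28, +-28) mm near the flange's corners. Origin: centre of the flange's underside, z up the axis, x, y parallel to the flange's edges. Stands upright on the mat, any yaw; pattern repeats every 90 degrees.
- drive: Drive unit, fixed: grey square housing 140 x 140 x 26 mm, black block on its +x side, and on it a dark round hub disc of 124 mm diameter with a spindle and four studs. Origin: centre of the underside, on the spindle's axis, z up. A brake (4 N m) holds the disc, which stopped at ANY angle to the housing: the studs' angle is not given by this pose; find it by eye and by feel.
- seat (a point): Centre of the hub disc's flat top, 40 mm above the table; axes of the housing, not of the studs. The centre of the flange's underside belongs here. Four brass studs stand around it on a 39.6 mm radius, 90 degrees apart: 8 mm diameter, 14 mm tall, tips tapering to 4.4 mm over the last 3.5 mm. While the holes do not match, the flange rests on them 14 mm above this point.
- spindle_tip (a point): Top of the hub's aluminium spindle, 30 mm above seat (70 mm above the table) on the same axis. The spindle is 18 mm in diameter; its last 6 mm taper to 10 mm. It goes into the roller's bore before the flange reaches the studs.
- bearings: Bystander: stack of five steel bearings, 42 mm diameter, 73 mm tall, standing on the mat. Origin: centre of its underside.
- spare: Bystander: plain cream roller without a flange, 44 mm diameter, 68 mm tall with its black end, standing on the mat. Origin: centre of its underside.
- starknob: Bystander: black star knob, 44 mm wide, 28 mm tall, on the table between the mat and the drive. Origin: centre of its underside.
- spanner: Bystander: steel spanner, 170 mm long, lying beyond the drive. Origin: its underside near the middle.
- mat: Black rubber mat, fixed, 250 x 270 x 3 mm, on which the roller stands. Origin: centre of its underside.
Mind the look-alikes: they are no part of the job. Leave any orange or turquoise look-alike of the drive alone.

How it is judged:
By the outcome, as a careful person would: the job done as asked, in the order asked, and still so for the second after the job is handed in, with the robot touching nothing.
It also fails if it takes over 72 s, if anything falls off the work surface, if the arm or the gripper's body presses on something with over 40 N, if the wrist force passes 120 N, or if a joint passes its speed limit or range.

## Working session

There is one attempt and no reset: what is moved stays moved. The work goes in short steps, Python scripts to look and compute and a shell command to move; the robot and the scene stay as the last step left them, time stands still between calls to the robot, and variables do not carry over. Pictures are saved under pics/ and viewed, about 8 in all and at most 12, crops included, and the job is handed in when it is done.

```bash
mkdir -p pics; cat > h.py <<'E'
import numpy as np, cv2
from station import bot
from scipy.spatial.transform import Rotation as Ro
def ray(cam,uv,z):
    p=bot.camera_params(cam);K,R,t=[np.array(p[k],float) for k in 'KRt']
    d=R.T@np.linalg.solve(K,[uv[0],uv[1],1]);c=-R.T@t.ravel()
    return c+d*(z-c[2])/d[2]
def proj(cam,X):
    p=bot.camera_params(cam);K,R,t=[np.array(p[k],float) for k in 'KRt']
    x=K@(R@np.array(X,float)+t.ravel());return x[:2]/x[2]
def toolR():
    q=bot.get_obs()['tool_rot'];return Ro.from_quat([q[1],q[2],q[3],q[0]])
E
python3 - <<'E'
from h import *
for c in('scene','top'):
    im=bot.read_camera(c);cv2.imwrite(f'pics/{c}0.png',im)
    p=bot.camera_params(c);R=np.array(p['R']);print(c,'cam at',(-R.T@np.array(p['t']).ravel()).round(3),np.array(p['K'])[0,0])
    for n,z in(('roller',.003),('drive',0),('seat',.04),('spindle_tip',.07),('bearings',.003),('spare',.003),('starknob',0)):
        for r in bot.place_of(c,n)[:2]: print(n,round(r['score'],2),np.round(r['xy'],1),ray(c,r['xy'],z).round(4))
o=bot.get_obs();print(o);print(toolR().as_matrix().round(3))
E
```

```text
scene cam at [ 1.162 -0.328  0.601] 405.7122112748673
roller 0.93 [251.5 232.2] [ 0.4937 -0.1956  0.003 ]
roller 0.52 [400.6 203.8] [0.5333 0.1628 0.003 ]
drive 0.93 [399.5 202.1] [0.5234 0.1665 0.    ]
drive 0.79 [181.8 181.2] [ 0.2282 -0.3077  0.    ]
seat 0.98 [402.1 186.8] [0.5171 0.1717 0.04  ]
seat 0.69 [180.9 165.7] [ 0.2181 -0.3008  0.04  ]
spindle_tip 0.94 [406.9 178.3] [0.5268 0.1739 0.07  ]
spindle_tip 0.84 [179.4 159.3] [ 0.237  -0.3014  0.07  ]
bearings 0.75 [198.5 232.3] [ 0.449  -0.3031  0.003 ]
spare 0.85 [208.6 280.9] [ 0.5976 -0.3101  0.003 ]
spare 0.5 [357.8 242.7] [0.614  0.0046 0.003 ]
starknob 0.81 [357.7 245.5] [0.6188 0.002  0.    ]
starknob 0.71 [401.  189.8] [0.4811 0.1976 0.    ]
top cam at [ 0.366 -0.025  1.361] 438.194864724505
roller 0.78 [372.2 196.6] [ 0.4836 -0.1838  0.003 ]
roller 0.44 [254.3 181.5] [0.5407 0.1822 0.003 ]
drive 0.92 [261.3 186.5] [0.5248 0.161  0.    ]
drive 0.79 [411.9 282.8] [ 0.2157 -0.2959  0.    ]
seat 0.91 [225.3 282.7] [0.235  0.2668 0.04  ]
seat 0.75 [414.8 285.3] [ 0.2126 -0.2962  0.04  ]
spindle_tip 0.86 [420.3 288.8] [ 0.2
[... 288 characters left out ...]
43,  1.55538829, -0.01146657,
        1.10932225, -0.08312214]), 'joint_vel': array([-0.00038073,  0.00078375, -0.00123131,  0.00320768,  0.00050499,
       -0.00093111, -0.00016091]), 'joint_torque': array([-8.83869670e-04, -5.96272874e+01,  1.60591666e+00, -2.81537658e+01,
        1.23715101e-02,  1.34612754e-03, -6.15046233e-06]), 'eef_pos': array([ 0.1948425 , -0.64628524,  0.19512038]), 'tool_rot': array([-0.10314703,  0.10314834, -0.69953487,  0.69955134]), 'contact_force': array([-0.2896304 ,  0.60004182,  0.3764028 ]), 'torque': array([-0.00700127,  0.00737006, -0.05238774]), 'gripper_width': 0.9977310954298897}
[[-0.957  0.     0.289]
 [-0.289 -0.    -0.957]
 [ 0.    -1.     0.   ]]
```

```bash
python3 - <<'E'
from h import *
a=cv2.imread('pics/scene0.png');b=cv2.imread('pics/top0.png')
def crop(im,x0,y0,x1,y1,w,h): return cv2.resize(im[y0:y1,x0:x1],(w,h),interpolation=cv2.INTER_CUBIC)
cv2.imwrite('pics/v1.png',np.vstack([np.hstack([crop(b,200,120,500,320,480,320),crop(b,210,140,310,240,320,320)]),np.hstack([crop(a,100,120,500,320,560,280),crop(a,340,120,460,240,240,280)])]))
E
```

```text
(no output)
```

View pics/v1.png

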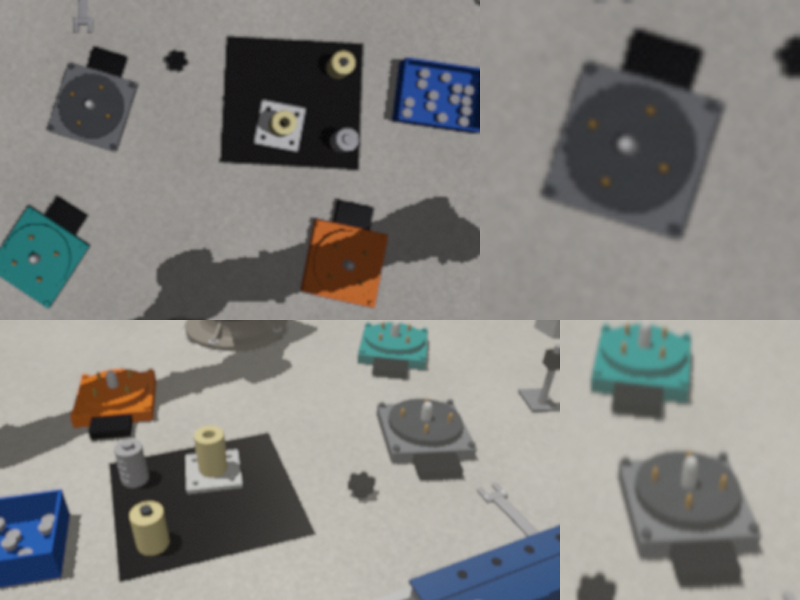

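The grey drive is the target (top px ~(256,185)), orange and turquoise are look-alikes. The roller stands on the mat at top px ~(375,198), with the spare and bearings to its right. Next I'll measure both by colour.

```bash
python3 - <<'E'
from h import *
from scipy.optimize import minimize
b=cv2.imread('pics/top0.png');a=cv2.imread('pics/scene0.png')
def studs(im,box,cam,z):
    x0,y0,x1,y1=box;c=im[y0:y1,x0:x1].astype(float);w=np.clip(c[...,2]-c[...,0]-18,0,None)
    n,l,s,ce=cv2.connectedComponentsWithStats((w>0).astype(np.uint8))
    out=[]
    for i in range(1,n):
        if s[i,4]<3: continue
        yy,xx=np.where(l==i);ww=w[yy,xx];u=((xx*ww).sum()/ww.sum()+x0,(yy*ww).sum()/ww.sum()+y0)
        out.append(ray(cam,u,z)[:2]);print(cam,s[i,4],np.round(u,1),out[-1].round(4))
    return np.array(out)
for cam,im,box,z in(('top',b,(225,155,280,215),.052),('scene',a,(360,160,445,225),.048)):
    S=studs(im,box,cam,z);
    if len(S)==4:
        m=S.mean(0);d=S-m;print('centre',m.round(4),'r',np.linalg.norm(d,axis=1).round(4),'ang',np.degrees(np.angle(np.sum(((d[:,0]+1j*d[:,1])/.0396)**4)))/4)
# roller: flange bright, low-sat; fit square in top
hsv=cv2.cvtColor(b,cv2.COLOR_BGR2HSV)
m=(b.min(2)>130)&(np.indices(b.shape[:2])[1]>345)&(np.indices(b.shape[:2])[1]<405)&(np.indices(b.shape[:2])[0]>175)&(np.indices(b.shape[:2])[0]<220)
r=bot.cut_out('top','roller')[0];M=r['pixels'].astype(np.uint8);print(r['extent'],M.sum())
rect=cv2.minAreaRect(np.argwhere(m)[:,::-1].astype(np.float32));
P=[ray('top',p,.011)[:2] for p in cv2.boxPoints(rect)];print('bright rect',np.mean(P,0).round(4),rect)
e=P[1]-P[0];print('size',np.linalg.norm(e),np.linalg.norm(P[2]-P[1]),'yaw',np.degrees(np.arctan2(e[1],e[0]))%90)
x=[(b[...,2].astype(int)-b[...,0]>35)][0]; x[:, :345]=0;x[:,395:]=0;x[:180]=0;x[215:]=0
yy,xx=np.where(x);print('cream px',len(xx),xx.min(),xx.max(),yy.min(),yy.max(),ray('top',((xx.min()+xx.max())/2,(yy.min()+yy.max())/2),.081))
for n in('scene',):
    r=bot.cut_out(n,'roller')[0];print(n,r['extent'])
v=np.hstack([cv2.resize(b[170:225,345:405],(480,440),interpolation=cv2.INTER_CUBIC),cv2.resize(a[180:260,210:290],(320,440),interpolation=cv2.INTER_CUBIC)]);cv2.imwrite('pics/v2.png',v)
E
```

```text
top 8 [262.8 174.1] [0.5561 0.1487]
top 8 [244.7 178.3] [0.5447 0.2034]
top 9 [267. 192.] [0.5015 0.1372]
top 8 [248.8 196.3] [0.4901 0.1918]
centre [0.5231 0.1703] r [0.0394 0.0396 0.0395 0.0394] ang -33.110275285945995
scene 10 [404.  176.5] [0.4912 0.1924]
scene 22 [387.  185.3] [0.5071 0.1351]
scene 25 [421.1 188.7] [0.5499 0.2015]
scene 26 [403.9 196.8] [0.5614 0.1469]
centre [0.5274 0.169 ] r [0.0431 0.0395 0.0396 0.0405] ang -32.91064503990048
[358.4, 180.0, 388.2, 216.6] 811
bright rect [ 0.4777 -0.1902] ((374.65386962890625, 198.2307586669922), (26.867908477783203, 26.47567367553711), 11.309932708740234)
size 0.08232048052585043 0.08306223314456615 yaw 76.77488350753187
cream px 145 370 384 189 203 [ 0.47822822 -0.18877289  0.081     ]
scene [231.5, 195.8, 272.8, 241.4]
```

View pics/v2.png

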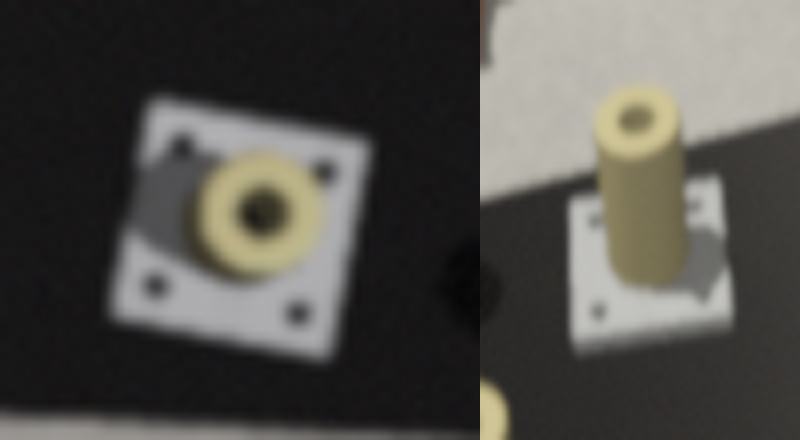

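Roller: centre ≈ (0.478, -0.1895), yaw ≈ -12°. Studs: centre ≈ (0.5245, 0.171), diagonals at -33°, so the roller has to end at 12° (mod 90), a turn of +24°. I'll move above the roller with the tool turned +67°, so the final turn leaves the wrist near neutral.

```bash
python3 -m crank '[{"linear":[-0.2,0.0,-0.178],"dr":[0,-34,0],"hand":1},{"linear":[-0.2,0.0,-0.178],"dr":[0,-34,0],"hand":1},{"linear":[-0.2,0.0,-0.178],"dr":[0,-34,0],"hand":1},{"linear":[-0.2,0.0,-0.178],"dr":[0,-34,0],"hand":1},{"linear":[-0.2,0.0,-0.178],"dr":[0,-34,0],"hand":1},{"linear":[-0.403,0.055,-0.355],"dr":[0,-67,0],"hand":1},{"linear":[-0.403,0.055,-0.355],"dr":[0,-67,0],"hand":1},{"linear":[-0.403,0.055,-0.355],"dr":[0,-67,0],"hand":1},{"linear":[-0.403,0.055,-0.355],"dr":[0,-67,0],"hand":1},{"linear":[-0.403,0.055,-0.355],"dr":[0,-67,0],"hand":1}]' 40
python3 - <<'E'
from h import *
o=bot.get_obs();p=o['eef_pos'];R=toolR();z=R.as_matrix()[:,2]
print(p.round(4),np.degrees(np.arctan2(z[1],z[0])),o['q'].round(2),o['contact_force'].round(1))
print('to roller',R.inv().apply(np.array([.478,-.1895,.14])-p).round(4))
E
```

```text
t: 1.73
eef_pos: [0.4136, -0.293, 0.1609]
tool_rot: [-0.474, 0.474, -0.525, 0.525]
contact_force: [1.4, -0.0, 0.6]
gripper_width: 0.999
[ 0.4136 -0.293   0.1609] -5.882885344757106 [ 0.82  0.27 -0.38  1.97  0.12  0.93  0.28] [ 1.4 -0.   0.6]
to roller [-0.1096  0.0208  0.0534]
```

```bash
python3 -m crank '[{"linear":[-0.11,0.011,0.053],"dr":[0,0,0],"hand":1},{"linear":[-0.11,0.011,0.053],"dr":[0,0,0],"hand":1},{"linear":[-0.11,0.011,0.053],"dr":[0,0,0],"hand":1},{"linear":[-0.11,0.011,0.053],"dr":[0,0,0],"hand":1},{"linear":[-0.11,0.011,0.053],"dr":[0,0,0],"hand":1},{"linear":[-0.11,0.011,0.053],"dr":[0,0,0],"hand":1}]'
python3 - <<'E'
from h import *
o=bot.get_obs();p=o['eef_pos'];R=toolR();z=R.as_matrix()[:,2]
print(p.round(4),np.degrees(np.arctan2(z[1],z[0])),o['q'].round(2),o['contact_force'].round(1))
print('to roller',R.inv().apply(np.array([.478,-.1895,.032])-p).round(4))
a=bot.read_camera('scene');b=bot.read_camera('top')
cv2.imwrite('pics/v3.png',np.hstack([cv2.resize(a[100:260,170:330],(400,400),interpolation=cv2.INTER_CUBIC),cv2.resize(b[150:230,335:415],(400,400),interpolation=cv2.INTER_CUBIC)]))
E
```

```text
t: 2.23
eef_pos: [0.4772, -0.1915, 0.1497]
tool_rot: [-0.472, 0.472, -0.526, 0.526]
contact_force: [-0.3, 0.3, 0.7]
gripper_width: 0.998
[ 0.4772 -0.1915  0.1497] -6.219343105604608 [ 0.62  0.3  -0.43  1.96  0.16  0.92  0.  ] [-0.3  0.3  0.7]
to roller [-0.0021  0.1177  0.0006]
```

View pics/v3.png

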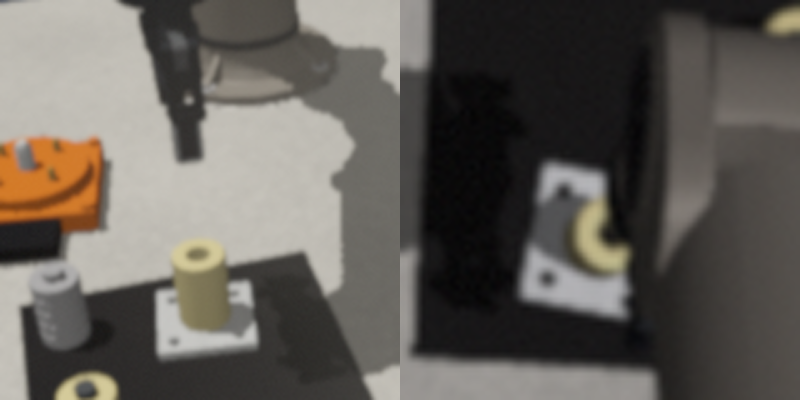

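The finger hangs above the roller in line with it (scene px 245 vs 249), and the workspace around it is clear. I'll descend and grip.

```bash
python3 -m crank '[{"linear":[-0.002,0.03,0.001],"dr":[0,0,0],"hand":1},{"linear":[-0.002,0.06,0.001],"dr":[0,0,0],"hand":1},{"linear":[-0.002,0.085,0.001],"dr":[0,0,0],"hand":1},{"linear":[-0.002,0.105,0.001],"dr":[0,0,0],"hand":1},{"linear":[-0.002,0.118,0.001],"dr":[0,0,0],"hand":1},{"linear":[-0.002,0.118,0.001],"dr":[0,0,0],"hand":1},{"linear":[-0.002,0.118,0.001],"dr":[0,0,0],"hand":1}]'
python3 -m crank '[{"linear":[0,0,0],"dr":[0,0,0],"hand":0.2},{"linear":[0,0,0],"dr":[0,0,0],"hand":-0.2},{"linear":[0,0,0],"dr":[0,0,0],"hand":-1},{"linear":[0,0,0],"dr":[0,0,0],"hand":-1},{"linear":[0,0,0],"dr":[0,0,0],"hand":-1},{"linear":[0,0,0],"dr":[0,0,0],"hand":-1},{"linear":[0,0,0],"dr":[0,0,0],"hand":-1},{"linear":[0,0,0],"dr":[0,0,0],"hand":-1}]' 50
```

```text
t: 2.92
eef_pos: [0.4778, -0.1903, 0.0315]
tool_rot: [0.471, -0.472, 0.527, -0.527]
contact_force: [1.0, -0.2, 0.6]
gripper_width: 0.996
t: 3.58
eef_pos: [0.4797, -0.1896, 0.0332]
tool_rot: [-0.472, 0.472, -0.526, 0.527]
contact_force: [-1.3, 0.1, 8.2]
gripper_width: 0.511
```

```bash
python3 -m crank '[{"linear":[0,-0.02,0],"dr":[0,0,0],"hand":-1},{"linear":[0,-0.05,0],"dr":[0,0,0],"hand":-1},{"linear":[0,-0.085,0],"dr":[0,0,0],"hand":-1},{"linear":[0,-0.115,0],"dr":[0,0,0],"hand":-1},{"linear":[0,-0.13,0],"dr":[0,0,0],"hand":-1},{"linear":[-0.03,-0.14,0.001],"dr":[0,-4,0],"hand":-1},{"linear":[-0.06,-0.14,0.002],"dr":[0,-8,0],"hand":-1},{"linear":[-0.09,-0.14,0.003],"dr":[0,-12,0],"hand":-1},{"linear":[-0.12,-0.14,0.003],"dr":[0,-16,0],"hand":-1},{"linear":[-0.15,-0.14,0.003],"dr":[0,-20,0],"hand":-1}]'
python3 - <<'E'
from h import *
o=bot.get_obs();p=o['eef_pos'];R=toolR();z=R.as_matrix()[:,2]
print(p.round(4),np.degrees(np.arctan2(z[1],z[0])),o['q'].round(2),o['contact_force'].round(1),o['gripper_width'])
print('to drive',R.inv().apply(np.array([.5245,.171,.173])-p).round(4))
E
```

```text
t: 4.42
eef_pos: [0.4972, -0.0391, 0.1718]
tool_rot: [-0.557, 0.557, -0.436, 0.436]
contact_force: [1.2, -0.0, -3.8]
gripper_width: 0.51
[ 0.4972 -0.0391  0.1718] 13.953989458898125 [ 0.46  0.27 -0.58  1.96  0.18  0.96  0.03] [ 1.2 -0.  -3.8] 0.5099378414368598
to drive [-0.1973 -0.0014  0.0771]
```

```bash
python3 -m crank '[{"linear":[-0.03,0,0.012],"dr":[0,-2,0],"hand":-1},{"linear":[-0.06,0,0.024],"dr":[0,-4,0],"hand":-1},{"linear":[-0.09,0,0.036],"dr":[0,-4,0],"hand":-1},{"linear":[-0.12,0,0.048],"dr":[0,-4,0],"hand":-1},{"linear":[-0.15,0,0.06],"dr":[0,-4,0],"hand":-1},{"linear":[-0.175,0,0.069],"dr":[0,-4,0],"hand":-1},{"linear":[-0.19,0,0.075],"dr":[0,-4,0],"hand":-1},{"linear":[-0.197,0,0.077],"dr":[0,-4,0],"hand":-1},{"linear":[-0.197,0,0.077],"dr":[0,-4,0],"hand":-1},{"linear":[-0.197,0,0.077],"dr":[0,-4,0],"hand":-1}]'
python3 - <<'E'
from h import *
o=bot.get_obs();p=o['eef_pos'];R=toolR();z=R.as_matrix()[:,2]
print(p.round(4),np.degrees(np.arctan2(z[1],z[0])),o['q'].round(2),o['contact_force'].round(1),o['gripper_width'])
a=bot.read_camera('scene');b=bot.read_camera('top')
print('tip top/scene',proj('top',[.5245,.171,.07]),proj('scene',[.5245,.171,.07]), 'flange centre exp', proj('scene',[p[0],p[1],.143]))
cv2.imwrite('pics/v4.png',np.hstack([cv2.resize(a[80:240,330:490],(500,500),interpolation=cv2.INTER_CUBIC),cv2.resize(b[145:225,215:295],(300,500),interpolation=cv2.INTER_CUBIC)]))
for n in ('roller','spindle_tip','seat'):
    for r in bot.place_of('scene',n)[:2]: print(n,r['score'],np.round(r['xy'],1))
E
```

```text
t: 5.25
eef_pos: [0.5254, 0.168, 0.1714]
tool_rot: [-0.571, 0.572, -0.417, 0.417]
contact_force: [0.7, 0.1, -3.9]
gripper_width: 0.513
[0.5254 0.168  0.1714] 17.75500278291917 [ 0.1   0.37 -0.66  1.84  0.27  1.02 -0.35] [ 0.7  0.1 -3.9] 0.5130042036325246
tip top/scene [254.67026007 184.0286915 ] [405.28322476 178.06613854] flange centre exp [408.8662693  151.26496404]
roller 0.79 [410.2 155.1]
spindle_tip 0.83 [383.4 121.1]
spindle_tip 0.77 [177.4 157.7]
seat 0.73 [379.4 132.3]
seat 0.72 [180.7 165.4]
```

View pics/v4.png

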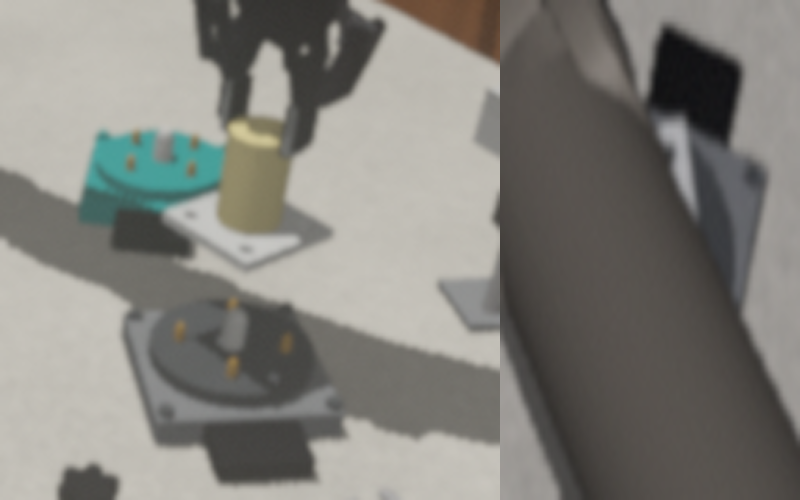

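The roller is held clear above the grey drive. The flange corners show at crop (163,212), (247,266) and (332,233), and the four studs and the spindle tip (≈scene 406,179) are visible. I'll check the flange's centre and yaw, and the studs, in this image.

```bash
python3 - <<'E'
from h import *
f=lambda x,y:(330+x/3.125,80+y/3.125)
for z in(.135,.14,.146):
    L,F,Rr=[ray('scene',f(*c),z)[:2] for c in((163,212),(247,266),(332,233))]
    d=L-Rr;e1=F-L;e2=Rr-F
    print(z,'centre',((L+Rr)/2).round(4),'diag',np.linalg.norm(d).round(4),'yaw',[(np.degrees(np.arctan2(v[1],v[0]))+k)%90 for v,k in((d,45),(e1,0),(e2,0))],np.linalg.norm(e1).round(3),np.linalg.norm(e2).round(3))
S=np.array([ray('scene',f(*c),.048)[:2] for c in((180,331),(232,305),(286,343),(233,367))]);m=S.mean(0);d=S-m
print(m.round(4),np.linalg.norm(d,axis=1).round(4),np.degrees(np.angle(np.sum(((d[:,0]+1j*d[:,1])/.04)**4)))/4)
print('tip',ray('scene',f(237,313),.07).round(4))
E
```

```text
0.135 centre [0.5139 0.1769] diag 0.1201 yaw [np.float64(7.994010558631871), np.float64(10.223965501781443), np.float64(9.738425112305677)] 0.087 0.082
0.14 centre [0.5208 0.1715] diag 0.1188 yaw [np.float64(7.994010558631899), np.float64(10.223965501781485), np.float64(9.738425112305748)] 0.087 0.081
0.146 centre [0.5292 0.165 ] diag 0.1173 yaw [np.float64(7.994010558631857), np.float64(10.223965501781432), np.float64(9.738425112305677)] 0.085 0.08
[0.5308 0.1681] [0.0391 0.0419 0.0393 0.0393] -33.16511910382098
tip [0.5323 0.1674 0.07  ]
```

```bash
python3 -m crank '[{"linear":[-0.001,0.015,0.001],"dr":[0,-2,0],"hand":-1},{"linear":[-0.001,0.03,0.001],"dr":[0,-2,0],"hand":-1},{"linear":[-0.001,0.042,0.001],"dr":[0,-2,0],"hand":-1},{"linear":[-0.001,0.05,0.001],"dr":[0,-2,0],"hand":-1},{"linear":[-0.001,0.055,0.001],"dr":[0,-2,0],"hand":-1},{"linear":[-0.001,0.055,0.001],"dr":[0,-2,0],"hand":-1}]'
python3 - <<'E'
from h import *
a=bot.read_camera('scene');o=bot.get_obs();print(o['eef_pos'].round(4),o['contact_force'].round(1))
cv2.imwrite('pics/v5.png',cv2.resize(a[100:240,340:480],(590,590),interpolation=cv2.INTER_CUBIC))
E
```

```text
t: 6.0
eef_pos: [0.5259, 0.1701, 0.1157]
tool_rot: [-0.578, 0.579, -0.407, 0.406]
contact_force: [-1.1, -0.3, -3.6]
gripper_width: 0.508
[0.5263 0.1705 0.1165] [-0.1 -0.6 -3.5]
```

View pics/v5.png

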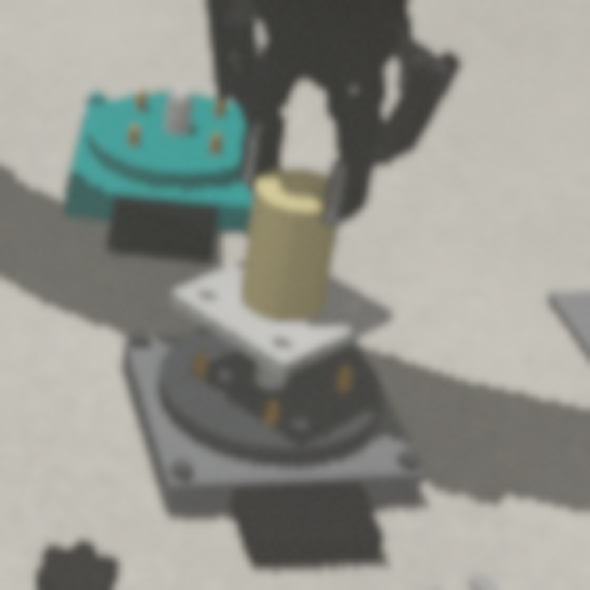

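```bash
python3 - <<'E'
from h import *
for x,y in((.5263,.1705),(.5308,.1681),(.5231,.1703)):
    print(x,y,[((proj('scene',[x,y,z])-[340,100])*590/140).round(0).tolist() for z in(.04,.05,.07,.08,.09,.165)])
f=lambda x,y:(340+x*140/590,100+y*140/590)
for z in(.085,.09,.095):
    L,F,Rr=[ray('scene',f(*c),z)[:2] for c in((173,293),(285,362),(392,317))];d=L-Rr
    print(z,((L+Rr)/2).round(4),np.linalg.norm(d).round(3),(np.degrees(np.arctan2(d[1],d[0]))+45)%90)
for c,z in (((293,190),.165),((293,190),.16),((293,190),.155)): print(ray('scene',f(*c),z).round(4))
E
```

```text
0.5263 0.1705 [[269.0, 375.0], [271.0, 361.0], [276.0, 331.0], [279.0, 316.0], [281.0, 300.0], [301.0, 179.0]]
0.5308 0.1681 [[270.0, 380.0], [272.0, 366.0], [277.0, 336.0], [279.0, 321.0], [282.0, 306.0], [302.0, 184.0]]
0.5231 0.1703 [[265.0, 372.0], [268.0, 358.0], [273.0, 328.0], [275.0, 313.0], [278.0, 298.0], [297.0, 176.0]]
0.085 [0.5239 0.1731] 0.118 10.65002525596465
0.09 [0.5301 0.1682] 0.117 10.65002525596465
0.095 [0.5362 0.1633] 0.116 10.65002525596465
[0.5343 0.1602 0.165 ]
[0.5271 0.1658 0.16  ]
[0.5199 0.1714 0.155 ]
```

Roller and spindle are lined up within about 2-3 mm, inside the taper's capture range. Descending by feel.

```bash
python3 -m crank '[{"linear":[0,0.006,0],"dr":[0,0,0],"hand":-1},{"linear":[0,0.01,0],"dr":[0,0,0],"hand":-1},{"linear":[0,0.014,0],"dr":[0,0,0],"hand":-1},{"linear":[0,0.017,0],"dr":[0,0,0],"hand":-1},{"linear":[0,0.02,0],"dr":[0,0,0],"hand":-1},{"linear":[0,0.02,0],"dr":[0,0,0],"hand":-1}]'
python3 -c "
from h import *
o=bot.get_obs();print(o['eef_pos'].round(4),o['contact_force'].round(1),o['torque'].round(2))"
```

```text
t: 6.55
eef_pos: [0.5261, 0.1704, 0.0961]
tool_rot: [-0.578, 0.579, -0.407, 0.407]
contact_force: [-0.1, 0.3, -4.4]
gripper_width: 0.507
[0.5261 0.1704 0.0961] [-0.1  0.3 -4.4] [ 0.03  0.02 -0.01]
```

```bash
python3 -m crank '[{"linear":[0,0.002,0],"dr":[0,0,0],"hand":-1},{"linear":[0,0.004,0],"dr":[0,0,0],"hand":-1},{"linear":[0,0.006,0],"dr":[0,0,0],"hand":-1},{"linear":[0,0.008,0],"dr":[0,0,0],"hand":-1},{"linear":[0,0.008,0],"dr":[0,0,0],"hand":-1}]'
python3 -c "
from h import *
o=bot.get_obs();print(o['eef_pos'].round(4),o['contact_force'].round(1),o['torque'].round(2))"
```

```text
t: 6.97
eef_pos: [0.5262, 0.1705, 0.0883]
tool_rot: [-0.578, 0.579, -0.407, 0.407]
contact_force: [0.6, -0.5, -4.2]
gripper_width: 0.51
[0.5262 0.1705 0.0883] [ 0.6 -0.5 -4.2] [0.02 0.01 0.01]
```

```bash
python3 -m crank '[{"linear":[0,0.001,0],"dr":[0,0,0],"hand":-1},{"linear":[0,0.002,0],"dr":[0,0,0],"hand":-1},{"linear":[0,0.003,0],"dr":[0,0,0],"hand":-1},{"linear":[0,0.004,0],"dr":[0,0,0],"hand":-1},{"linear":[0,0.004,0],"dr":[0,0,0],"hand":-1}]'
python3 - <<'E'
from h import *
a=bot.read_camera('scene');o=bot.get_obs();print(o['eef_pos'].round(4),o['contact_force'].round(1),o['torque'].round(2))
cv2.imwrite('pics/v6.png',cv2.resize(a[120:230,350:460],(590,590),interpolation=cv2.INTER_CUBIC))
E
```

```text
t: 7.38
eef_pos: [0.5263, 0.1705, 0.0845]
tool_rot: [-0.578, 0.579, -0.407, 0.407]
contact_force: [0.0, 0.4, -3.4]
gripper_width: 0.511
[0.5264 0.1706 0.0846] [ 0.3 -0.3 -3.2] [ 0.03 -0.06  0.01]
```

View pics/v6.png

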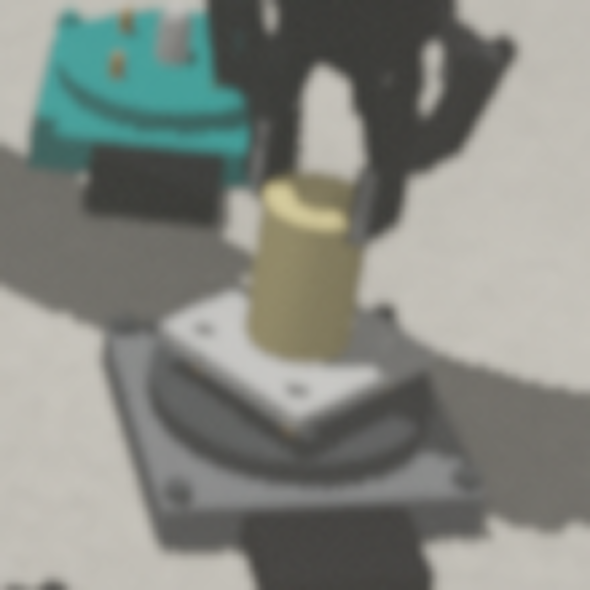

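The bore is over the spindle, and the flange is just above the stud tips (stud glimpsed at crop (290,430)). I'll go down in small steps, feeling for contact.

```bash
python3 -m crank '[{"linear":[0,0.001,0],"dr":[0,0,0],"hand":-1},{"linear":[0,0.002,0],"dr":[0,0,0],"hand":-1},{"linear":[0,0.003,0],"dr":[0,0,0],"hand":-1},{"linear":[0,0.003,0],"dr":[0,0,0],"hand":-1}]'
python3 -c "
from h import *
o=bot.get_obs();print(o['eef_pos'].round(4),o['contact_force'].round(1),o['torque'].round(2))"
python3 -m crank '[{"linear":[0,0.001,0],"dr":[0,0,0],"hand":-1},{"linear":[0,0.002,0],"dr":[0,0,0],"hand":-1},{"linear":[0,0.002,0],"dr":[0,0,0],"hand":-1}]'
python3 -c "
from h import *
o=bot.get_obs();print(o['eef_pos'].round(4),o['contact_force'].round(1),o['torque'].round(2))"
```

```text
t: 7.77
eef_pos: [0.5263, 0.1705, 0.0815]
tool_rot: [-0.578, 0.579, -0.407, 0.407]
contact_force: [-0.3, -0.3, -3.3]
gripper_width: 0.51
[0.5263 0.1705 0.0815] [-0.3 -0.3 -3.3] [ 0.03  0.04 -0.05]
t: 8.02
eef_pos: [0.5263, 0.1706, 0.0795]
tool_rot: [-0.578, 0.579, -0.407, 0.407]
contact_force: [-0.5, 0.5, -3.7]
gripper_width: 0.508
[0.5263 0.1706 0.0795] [-0.5  0.5 -3.7] [ 0.05  0.12 -0.04]
```

```bash
python3 -m crank '[{"linear":[0,0.001,0],"dr":[0,0,0],"hand":-1},{"linear":[0,0.002,0],"dr":[0,0,0],"hand":-1},{"linear":[0,0.003,0],"dr":[0,0,0],"hand":-1},{"linear":[0,0.003,0],"dr":[0,0,0],"hand":-1}]'
python3 -c "
from h import *
o=bot.get_obs();print(o['eef_pos'].round(4),o['contact_force'].round(1),o['torque'].round(2))"
python3 -m crank '[{"linear":[0,0.001,0],"dr":[0,0,0],"hand":-1},{"linear":[0,0.002,0],"dr":[0,0,0],"hand":-1},{"linear":[0,0.002,0],"dr":[0,0,0],"hand":-1}]'
python3 - <<'E'
from h import *
a=bot.read_camera('scene');o=bot.get_obs();print(o['eef_pos'].round(4),o['contact_force'].round(1),o['torque'].round(2))
cv2.imwrite('pics/v7.png',cv2.resize(a[120:230,350:460],(590,590),interpolation=cv2.INTER_CUBIC))
E
```

```text
t: 8.35
eef_pos: [0.5263, 0.1706, 0.0765]
tool_rot: [-0.578, 0.579, -0.407, 0.407]
contact_force: [-0.7, -0.1, -4.4]
gripper_width: 0.513
[0.5263 0.1706 0.0765] [-0.7 -0.1 -4.4] [ 0.05  0.11 -0.02]
t: 8.6
eef_pos: [0.5263, 0.1706, 0.0745]
tool_rot: [-0.578, 0.579, -0.407, 0.407]
contact_force: [-0.3, 0.6, -3.8]
gripper_width: 0.51
[0.5264 0.1705 0.0746] [-0.9  0.6 -3.5] [-0.03  0.22  0.04]
```

View pics/v7.png

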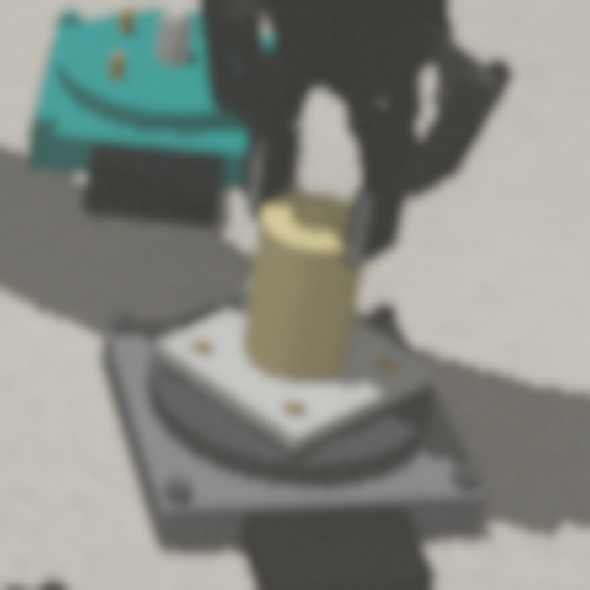

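Brass shows in the holes at crop (203,347), (294,408) and (388,365): the studs have entered. I'll lower until it bottoms.

```bash
python3 -m crank '[{"linear":[0,0.001,0],"dr":[0,0,0],"hand":-1},{"linear":[0,0.002,0],"dr":[0,0,0],"hand":-1},{"linear":[0,0.003,0],"dr":[0,0,0],"hand":-1},{"linear":[0,0.003,0],"dr":[0,0,0],"hand":-1}]'
python3 -c "
from h import *
o=bot.get_obs();print(o['eef_pos'].round(4),o['contact_force'].round(1),o['torque'].round(2))"
python3 -m crank '[{"linear":[0,0.001,0],"dr":[0,0,0],"hand":-1},{"linear":[0,0.001,0],"dr":[0,0,0],"hand":-1}]'
python3 -c "
from h import *
o=bot.get_obs();print(o['eef_pos'].round(4),o['contact_force'].round(1),o['torque'].round(2))"
```

```text
t: 8.98
eef_pos: [0.5264, 0.1706, 0.0715]
tool_rot: [-0.578, 0.579, -0.407, 0.407]
contact_force: [-1.2, -0.1, -4.3]
gripper_width: 0.509
[0.5264 0.1706 0.0715] [-1.2 -0.1 -4.3] [-0.    0.3  -0.04]
t: 9.15
eef_pos: [0.5263, 0.1708, 0.0707]
tool_rot: [0.578, -0.578, 0.407, -0.407]
contact_force: [-1.7, 0.3, -2.6]
gripper_width: 0.508
[0.5263 0.1708 0.0707] [-1.7  0.3 -2.6] [ 0.07  0.33 -0.07]
```

```bash
python3 -m crank '[{"linear":[0,0.001,0],"dr":[0,0,0],"hand":-1},{"linear":[0,0.001,0],"dr":[0,0,0],"hand":-1}]'
python3 -m crank '[{"linear":[0,0.001,0],"dr":[0,0,0],"hand":-1},{"linear":[0,0.001,0],"dr":[0,0,0],"hand":-1}]'
python3 -c "
from h import *
o=bot.get_obs();print(o['eef_pos'].round(4),o['contact_force'].round(1),o['torque'].round(2))"
```

```text
t: 9.32
eef_pos: [0.5263, 0.1712, 0.0703]
tool_rot: [0.579, -0.578, 0.407, -0.407]
contact_force: [-4.3, 0.5, 3.5]
gripper_width: 0.51
t: 9.48
eef_pos: [0.5263, 0.1712, 0.0702]
tool_rot: [-0.578, 0.579, -0.406, 0.407]
contact_force: [-7.8, -1.5, 13.6]
gripper_width: 0.508
[0.5263 0.1712 0.0702] [-7.8 -1.5 13.6] [-0.27  1.7  -0.1 ]
```

It stopped at TCP z 0.0702, the expected home height (0.040 + the 0.030 grasp offset), pressing 14 N. I'll release and look.

```bash
python3 -m crank '[{"linear":[0,0,0],"dr":[0,0,0],"hand":0.3},{"linear":[0,0,0],"dr":[0,0,0],"hand":0.6},{"linear":[0,0,0],"dr":[0,0,0],"hand":1},{"linear":[0,0,0],"dr":[0,0,0],"hand":1},{"linear":[0,0,0],"dr":[0,0,0],"hand":1},{"linear":[0,0,0],"dr":[0,0,0],"hand":1}]'
python3 - <<'E'
from h import *
a=bot.read_camera('scene');o=bot.get_obs();print(o['eef_pos'].round(4),o['contact_force'].round(1),o['torque'].round(2))
cv2.imwrite('pics/v8.png',cv2.resize(a[120:230,350:460],(590,590),interpolation=cv2.INTER_CUBIC))
E
```

```text
t: 9.98
eef_pos: [0.5267, 0.1706, 0.0687]
tool_rot: [0.578, -0.578, 0.407, -0.407]
contact_force: [-0.4, 0.0, 0.6]
gripper_width: 0.998
[0.5266 0.1706 0.0687] [-0.4  1.1  0.5] [-0.03 -0.01  0.01]
```

View pics/v8.png

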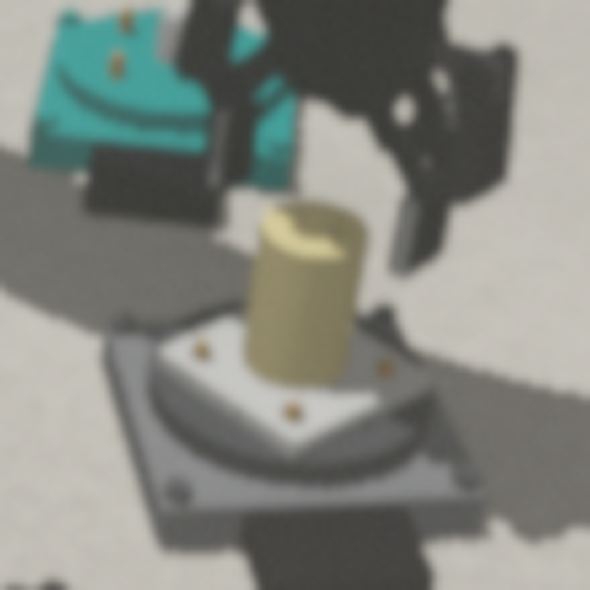

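The jaws are open and clear, and the studs stand proud of the flange. I'll retreat straight up and check the seating height in both cameras.

```bash
python3 -m crank '[{"linear":[0,-0.02,0],"dr":[0,0,0],"hand":1},{"linear":[0,-0.05,0],"dr":[0,0,0],"hand":1},{"linear":[0,-0.085,0],"dr":[0,0,0],"hand":1},{"linear":[0,-0.12,0],"dr":[0,0,0],"hand":1},{"linear":[0.03,-0.15,0],"dr":[0,0,0],"hand":1},{"linear":[0.07,-0.16,0],"dr":[0,0,0],"hand":1},{"linear":[0.11,-0.16,0],"dr":[0,0,0],"hand":1},{"linear":[0.15,-0.16,0],"dr":[0,0,0],"hand":1},{"linear":[0.18,-0.16,0],"dr":[0,0,0],"hand":1},{"linear":[0.18,-0.16,0],"dr":[0,0,0],"hand":1}]'
python3 - <<'E'
from h import *
a=bot.read_camera('scene');b=bot.read_camera('top');o=bot.get_obs();print(o['eef_pos'].round(4),o['contact_force'].round(1))
c=lambda im,x,y,s,w,X: None
def ann(cam,im,x0,y0,n,S):
    v=cv2.resize(im[y0:y0+n,x0:x0+n],(S,S),interpolation=cv2.INTER_CUBIC);k=S/n
    for cx,cy in(((.5285,.1690) if cam=='scene' else (.5235,.1703)),):
        th=np.radians(12);Rm=np.array([[np.cos(th),-np.sin(th)],[np.sin(th),np.cos(th)]])
        for z,h,col in((.048,None,(0,255,0)),(.040,None,(0,0,255))):
            q=[((proj(cam,[*(Rm@np.array(s)*.042+[cx,cy]),z])-[x0-.5,y0-.5])*k) for s in((1,1),(1,-1),(-1,-1),(-1,1))]
            cv2.polylines(v,[np.int32(q)],True,col,1)
        q=[((proj(cam,[cx+.023*np.cos(t),cy+.023*np.sin(t),.118])-[x0-.5,y0-.5])*k) for t in np.linspace(0,6.28,40)]
        cv2.polylines(v,[np.int32(q)],True,(255,0,0),1)
    return v
cv2.imwrite('pics/v9.png',np.hstack([ann('scene',a,360,135,90,400),ann('top',b,215,145,80,400)]))
E
```

```text
t: 10.87
eef_pos: [0.5891, -0.008, 0.228]
tool_rot: [-0.575, 0.577, -0.409, 0.411]
contact_force: [-0.8, -0.2, -0.4]
gripper_width: 0.997
[ 5.874e-01 -3.000e-04  2.283e-01] [0.3 1.  0.5]
```

View pics/v9.png

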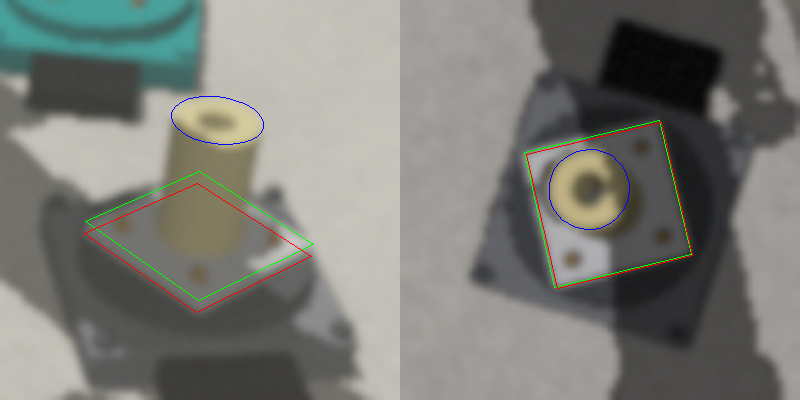

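The predicted home-position outlines match in both cameras: flange at 40/48 mm and roller top at 118 mm, with studs showing in the holes. Handing in.

```bash
python3 -m crank '[{"linear":[0,0,0],"dr":[0,0,0],"hand":1},{"linear":[0,0,0],"dr":[0,0,0],"hand":1},{"linear":[0,0,0],"dr":[0,0,0],"hand":1}]'; python3 -c "
from station import bot
print(bot.hand_in())"
```

```text
t: 11.22
eef_pos: [0.587, 0.0031, 0.2289]
tool_rot: [0.579, -0.579, 0.406, -0.406]
contact_force: [-0.2, -0.0, 0.9]
gripper_width: 1.001
the job is handed in; nothing more can be done
None
```

The roller is fitted on the grey drive and the job is handed in, at about 11 s on the robot's clock. I lifted it from the mat, turned it about 26° to match the studs, lowered it over the spindle and onto all four studs, then let go and backed clear.

**Seating:**
- The descent stopped at tool height 0.0702 m, the height expected with the flange flush on the disc.
- The highest force I read at a step's end was about 14 N downward. With it came about 8 N sideways and 1.7 N m, which went to zero when I opened the gripper.

**Last pictures:** The outline of a fully seated roller matched both views, with brass showing in the holes. The top view fitted very closely.

**Disagreements:**
- The two cameras differed by about 5 mm on the drive's position, so each outline used that camera's own estimate. The scene view is therefore the weaker check.
- The roller seemed to lean a few degrees in the gripper before the fit. I didn't see this once it was seated.

I moved no other part on purpose and felt no contact with any, but I took no final picture of the mat or the other parts.

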